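Fetch the pressing weight from behind the bottles

TASK

The glued frame corner needs the steel pressing weight that stands in the wooden caddy behind the spray can, the glue bottle and the jar. First stand all three of these together in the empty metal tray, then set the weight gently, upright and centred on the mitre joint of the frame corner, and only then put the can, bottle and jar back upright in the caddy, each on the very spot where it stood at the start (so note those spots first). Do not topple anything or shift the tape roll and the box of tacks in the caddy.

Things in the scene. Friction and masses are not known exactly. Their poses are not given: they have to be found in the camera images.
- can: Spray can, upright cylinder 52 mm across and 160 mm tall: grey body with a paper band, white cap 51 mm across from 118 mm up to the top. Origin at the centre of its underside, z up. 300 g. The three containers stand in a row about 82 mm apart in the caddy, in any order; the cap can be gripped firmly.
- bottle: Glue bottle, upright white cylinder 44 mm across up to 94 mm, then a shoulder narrowing to 18 mm at 104 mm and a thin cone nozzle to 118 mm (grip the body high, so that the nozzle clears the palm). Origin at the centre of its underside, z up. 160 g.
- jar: Glass jar, upright amber cylinder 54 mm across and 95 mm high, with a steel screw lid (fast) 56 mm across from 95 to 115 mm. Origin at the centre of its underside, z up. 320 g.
- weight: Steel pressing weight: disc 48 mm across and 34 mm high, with a round knob 18 mm across from 34 to 58 mm on its top centre to grip it by. Origin at the centre of its underside, z up. 500 g. It stands in the caddy's rear row, about 58 mm beyond the row of containers.
- caddy: Wooden caddy, a fixed open box 150 mm (its x) by 290 mm (its y), floor 6 mm above the bench, walls 6 mm thick and 28 mm high. Origin at the centre of its underside. Its front row (local x about -0.03 m, local y about -0.082, 0 and 0.082 m) is the can, bottle and jar; its rear row (local x about +0.028 m, the same y) is the weight, tape roll and box of tacks.
- tray: Empty flat aluminium tray, a fixed open box 270 mm (its x) by 150 mm (its y), floor 5 mm above the bench, walls 5 mm thick and 22 mm high. Origin at the centre of its underside. It is on the left or on the right of the caddy; the frame corner is on the other side.
- corner: Fixed corner of a dark wooden picture frame on a cork board 240 x 160 x 10 mm: two mouldings 50 mm wide and 20 mm high meet at a right angle, tops 30 mm above the bench. Origin at the centre of the board's underside; from the mitre one moulding runs along its +x, the other along its +y.
- joint (a point): Centre of the mitre joint, on the top face of the frame corner (30 mm above the bench), in the middle of the 50 x 50 mm square where the mouldings meet; a pale diagonal line marks the mitre. Axes as corner, z up.
- tape: Pale paper tape roll lying flat in the caddy's rear row: ring 48 mm outside, 32 mm inside, 19 mm high. Origin at the centre of its underside. Not to be shifted.
- tacks: Closed cardboard box of tacks in the caddy's rear row, 36 x 46 mm (x, y), 22 mm high. Origin at the centre of its underside. Not to be shifted.

How it is judged (in metres and radians):
On the way, in this order (a step that is already met when the one before it is completed fails the run):
1. the can, the bottle and the jar all stand released in the metal tray (x of can in the frame of tray between -0.115 and 0.115 m and y of can in the frame of tray between -0.058 and 0.058 m and z of can in the frame of tray between 0 and 0.01 m and angle between each of can, bottle, jar's own z axis and vertical below 0.1 rad and linear speed of each of can, bottle, jar below 0.03 m/s and contact force between the fingers and can below 0.3 N and x of bottle in the frame of tray between -0.115 and 0.115 m and y of bottle in the frame of tray between -0.058 and 0.058 m and z of bottle in the frame of tray between 0 and 0.01 m and contact force between the fingers and bottle below 0.3 N and x of jar in the frame of tray between -0.115 and 0.115 m and y of jar in the frame of tray between -0.058 and 0.058 m and z of jar in the frame of tray between 0 and 0.01 m and contact force between the fingers and jar below 0.3 N), for 0.2 s.
2. the weight stands released on the mitre joint while the three containers still stand in the tray (all of step 1 and horizontal distance between weight and joint below 0.012 m and z of weight in the frame of corner between 0.025 and 0.036 m and angle between weight's own z axis and vertical below 0.1 rad and linear speed of weight below 0.03 m/s and contact force between the fingers and weight below 0.3 N), for 0.2 s.
At the end, for the whole second after the job is handed in: The weight stands upright on the frame corner, its centre within 12 mm of the middle of the mitre joint; the can, bottle and jar each stand upright within 15 mm of where they stood at the start; all are released and at rest (horizontal distance between weight and joint below 0.012 m and z of weight in the frame of corner between 0.025 and 0.036 m and angle between each of weight, can, bottle, jar's own z axis and vertical below 0.1 rad and linear speed of each of weight, can, bottle, jar below 0.03 m/s and contact force between the fingers and weight below 0.3 N and distance of each of can, bottle, jar from where it was at the start of the episode below 0.015 m); the robot touches nothing.
It fails at once if the can, bottle, jar or weight is toppled (angle between any of can, bottle, jar, weight's own z axis and vertical above 0.7 rad).
It fails at once if the tape roll or the box of tacks is shifted by more than 20 mm (distance of any of tape, tacks from where it was at the start of the episode above 0.02 m).
It fails at once if the weight is dropped or pressed hard on the frame corner (over 80 N) (contact force between weight and corner above 80 N).
It also fails if it takes over 152 s, if anything falls off the work surface, if the arm or the gripper's body presses on something with over 40 N, if the wrist force passes 120 N, or if a joint passes its speed limit or range.

ROBOT

A 6-joint arm with a two-finger parallel gripper is mounted at the origin on the work surface. World frame = base frame: x ahead of the robot, y to its left, z up, the work surface at z = 0. Lengths are in m, angles in degrees, forces in N, time in s.
With the tool pointing down it reaches from about 0.325 to 0.9 m from the base axis. Payload 6.1 kg.
Tool frame: the origin (TCP) lies midway between the tips of the shut fingers; the grasp point (between the pads) lies 19 mm behind it (arm.grasp_offset is the distance from the TCP to the grasp point, in m); z points along the fingers, y is the line along which they close (so a half turn about z gives the same grasp; the last joint's range is limited). The gripper opens to 85 mm and grips with 20 to 120 N. Pads are 22 mm wide; open, the fingers measure 114 mm over their backs; the gripper's body (76 mm by 85 mm) begins 54 mm behind the grasp point. The pads swing forward as they close: fully open they stand 13 mm farther back than shut.
Start: joints at [63.363, 12.628, 87.462, -0, 79.91, -7.225], TCP at [0.208, 0.589, 0.231] pointing down, gripper open.
Joint ranges: [-170.65, 170.65], [-52.31, 119.04], [5.05, 147.46], [-71.25, 251.25], [11.57, 151.72], [-153.62, 153.62]. Speed limits (degrees/s): [147.25, 147.25, 172.46, 180, 180, 180].

INTERFACE

Orientations are given as [roll, pitch, yaw] about the fixed x, y, z axes, in that order (R = Rz(yaw) Ry(pitch) Rx(roll)).
In Python, from station import arm, eyes gives the robot as it stands.
- The arm moves only by the tool drive_tool, never from a script. Its argument "deltas" is a list of rows, each a list of 3 entries, a list of its own where there are three numbers: the shift along the tool's x, y, z in m, then the turn, a rotation vector about the tool's x, y, z in degrees, then the opening, from -1 (shut) to 1 (fully open), so that 0 is half open. A call has 1 to 20 rows; each row is the pose to reach, as a shift and turn from the pose commanded when the call began, along the tool's axes at that moment; what a row does not reach only later rows make up. A row lasts 1/8 s, in which the tool goes at most 62.5 mm and 10.7 degrees, less where a joint would pass 70% of its speed; a pose out of reach is approached as far as the arm can. A call with a gripper value outside its range is refused whole. The fingers move at their own pace and stop on an object; "squeeze" is the grip in N (left out, the last holds). Time passes only in rows, so rows that repeat a pose let the fingers close. It gives the time, the measured TCP pose, the force, the opening and the grip force at its end, in the units of the state.
- arm.state(): the state, without advancing time (a new reading comes with each control period).
- eyes.camera(name): name is "side" or "top" or "wrist"; returns a dict with "image" (384x512x3 uint8, blue, green, red), "mtx" (3x3 intrinsics, pixels), "D" ([k1, k2, p1, p2, k3] as OpenCV has them; the pictures are not rectified), "rvec" (rotation vector, rad) and "tvec" (3), from world to camera coordinates, as OpenCV has them; the wrist camera has in their place "tool_from_camera" (4x4, takes a point from camera to tool coordinates, whose origin is the TCP and whose axes are the flange's). Camera axes: x right, y down, z forward; pixel columns grow to the right and rows downward; lengths in m; the calibration is good to about 2 mm. A picture is of the moment at which its call begins: read the wrist's pose just before it. There is no depth.
- arm.sign_off(): hands the job in; it is judged then, once.
The state is a dict: "time": time; "joint_positions": joint angles; "joint_velocities": joint speeds; "joint_efforts": joint torques, N m; "ee_pos": TCP position; "orientation": TCP orientation; "ft_force": force on the tool from outside, world axes, zero at the start; "wrist_torque": the same for the moment, N m; "finger_gap": finger opening in m; "grip_force": force on a finger pad.
Only numpy, scipy, OpenCV 4.12 (cv2) and the standard library are available. Lean on these libraries where they do the work, as an engineer would, in place of code of your own. Each camera call takes 0.05 s, during which the arm holds its last target. There are 200 camera calls.

## Working session

There is one attempt and no reset: what is moved stays moved. The work goes in short steps, Python scripts to look and compute and a tool call to move; the robot and the scene stay as the last step left them, time stands still between calls to the robot, and variables do not carry over. Pictures are saved under pics/ and viewed, at most 14 in all, crops included, and the job is handed in when it is done.

Besides the shell and the picture viewer there is one more tool, called after ">>>" as name(argument=value, ...) on one line, values as JSON. drive_tool: Moves the arm, as the interface text tells. Its arguments: {"type":"object","properties":{"deltas":{"type":"array","items":{"type":"array"}},"squeeze":{"type":"number"}},"required":["deltas"]}

```bash
ls; mkdir -p pics; python3 - <<'E'
from station import arm, eyes
import cv2,pickle
s=arm.state();print({k:s[k] for k in('time','ee_pos','orientation','finger_gap')},arm.grasp_offset)
d={n:eyes.camera(n) for n in('top','side')}
pickle.dump(d,open('start.pkl','wb'))
for n in d: cv2.imwrite(f'pics/{n}0.png',d[n]['image']);print(n,d[n]['mtx'],cv2.Rodrigues(d[n]['rvec'])[0],d[n]['tvec'])
E
```

```text
pics
{'time': 0.0, 'ee_pos': array([0.20744522, 0.58891761, 0.2302063 ]), 'orientation': array([-1.79890494e+02, -1.31575836e-02,  1.60589993e+02]), 'finger_gap': 0.08535865037392203} 0.0187
top [[491.63686566   0.         253.23442226]
 [  0.         491.63686566 192.53527479]
 [  0.           0.           1.        ]] [[-0.012754   -0.99984013 -0.01253215]
 [-0.9963584   0.01376428 -0.08414564]
 [ 0.08430468  0.01141332 -0.99637466]] [-0.00855155  0.53689737  1.06832052]
side [[430.95222851   0.         257.79347249]
 [  0.         430.95222851 194.76505204]
 [  0.           0.           1.        ]] [[ 0.9519415  -0.30626653  0.00286109]
 [-0.17265691 -0.54432325 -0.82091521]
 [ 0.25297622  0.78096928 -0.57104293]] [-0.49316952  0.14212945  1.08921965]
```

View pics/top0.png

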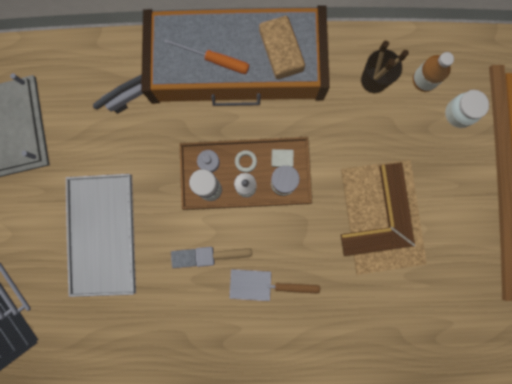

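View pics/side0.png

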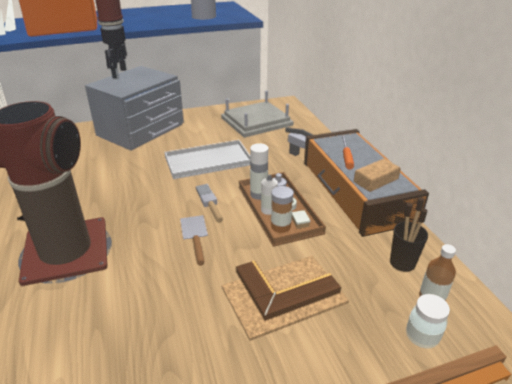

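The top view shows the tray on the left (cols 67–134, rows 175–296). The front row is can (203,183), bottle (245,184) and jar (285,180), with the weight behind the can at (207,160). The mitre is near (401,236). Next I'll make enlarged crops to get precise pixels.

```bash
cat > h.py <<'E'
import numpy as np,cv2,pickle
def ray(c,px):
    R=cv2.Rodrigues(np.array(c['rvec'],float))[0];t=np.array(c['tvec'],float).reshape(3)
    u=cv2.undistortPoints(np.array(px,float).reshape(-1,1,2),c['mtx'],np.array(c['D'],float)).reshape(-1,2)
    return -R.T@t, np.c_[u,np.ones(len(u))]@R
def onz(c,px,z):
    o,d=ray(c,px); return o+d*((z-o[2])/d[:,2])[:,None]
def proj(c,P):
    return cv2.projectPoints(np.array(P,float).reshape(-1,3),np.array(c['rvec'],float),np.array(c['tvec'],float),c['mtx'],np.array(c['D'],float))[0].reshape(-1,2)
E
python3 - <<'E'
import cv2,pickle,numpy as np
d=pickle.load(open('start.pkl','rb'));t=d['top']['image']
def crop(im,x0,y0,x1,y1,k,step):
    c=cv2.resize(im[y0:y1,x0:x1],None,fx=k,fy=k,interpolation=cv2.INTER_CUBIC)
    for x in range(-(-x0//step)*step,x1,step): cv2.line(c,((x-x0)*k,0),((x-x0)*k,6),(0,255,0),1);cv2.putText(c,str(x),((x-x0)*k,16),0,.35,(0,255,0),1)
    for y in range(-(-y0//step)*step,y1,step): cv2.line(c,(0,(y-y0)*k),(6,(y-y0)*k),(0,255,0),1);cv2.putText(c,str(y),(8,(y-y0)*k+4),0,.35,(0,255,0),1)
    return c
cv2.imwrite('pics/caddy.png',crop(t,172,132,322,217,5,10))
a=crop(t,335,155,430,275,5,10);b=crop(t,60,165,140,305,4,10)
h=max(a.shape[0],b.shape[0]);o=np.zeros((h,a.shape[1]+b.shape[1],3),np.uint8);o[:a.shape[0],:a.shape[1]]=a;o[:b.shape[0],a.shape[1]:]=b
cv2.imwrite('pics/ct.png',o);print(o.shape)
s=d['side']['image'];cv2.imwrite('pics/sidecrop.png',crop(s,220,135,330,245,5,10))
E
```

```text
(600, 795, 3)
```

View pics/caddy.png

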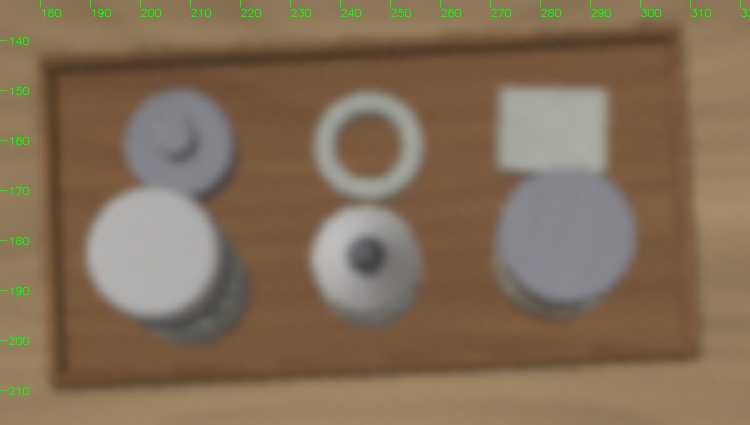

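View pics/ct.png

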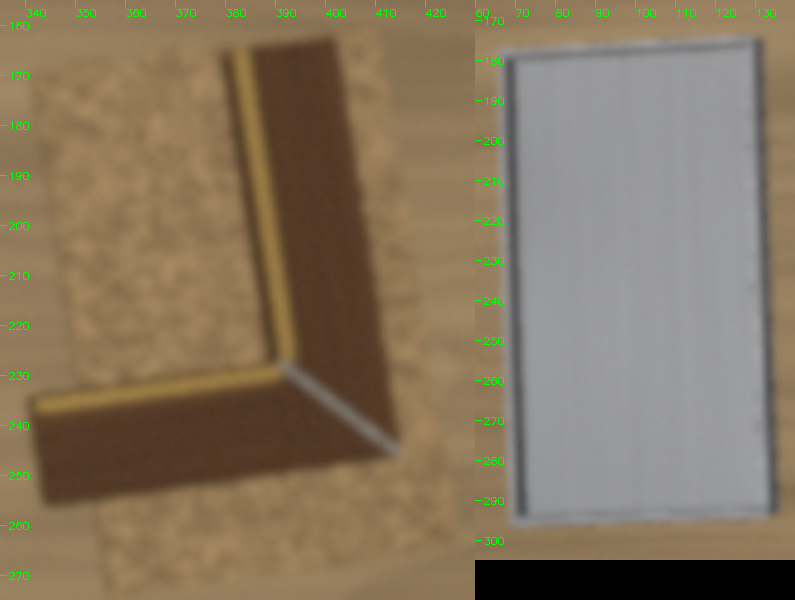

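View pics/sidecrop.png

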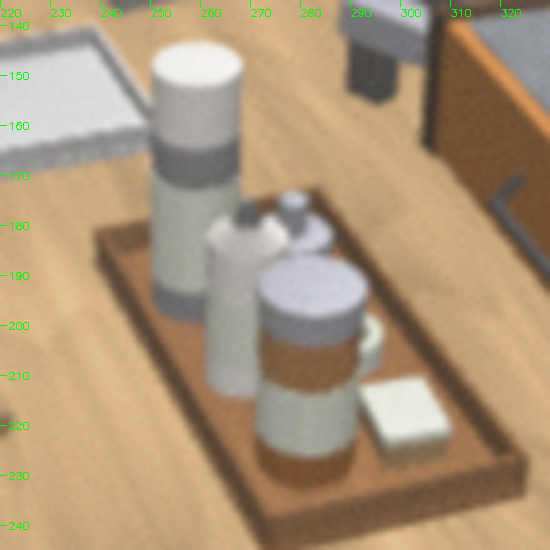

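The crops give these full-image pixels:
- **Caddy objects:** can cap (202.0,182.2), bottle nozzle (245.0,182.8), jar lid (285.0,178.5), weight disc (207.5,160.4).
- **Mitre line:** from about (391,228) to (414,245).
- **Tray corners:** about (66,176), (132,174), (135,294) and (69,295).

The side crop confirms the order of the containers and that the weight stands behind them.

```bash
cat > m.py <<'E'
from h import *
d=pickle.load(open('start.pkl','rb'));T=d['top'];S=d['side']
np.set_printoptions(precision=4,suppress=True)
f=lambda p,x0,y0,k:(np.array(p,float)+.5)/k-.5+[x0,y0]
cad=lambda *p:f(p,172,132,5); cor=lambda *p:f(p,335,155,5); tr=lambda *p:f(np.array(p)-[475,0],60,165,4); sd=lambda *p:f(p,220,135,5)
tri=lambda a,b:(lambda oa,da,ob,db:(lambda s:(oa+s[0]*da+ob+s[1]*db)/2)(np.linalg.lstsq(np.c_[da,-db],ob-oa,rcond=None)[0]))(*[v[0] if v.ndim>1 else v for v in ray(T,a)],*[v[0] if v.ndim>1 else v for v in ray(S,b)])
for n,p,z,r,sp in [('can',(152,253),.166,67,(196,65)),('weight',(179.5,144),.04,56,None),('tape',(369,147),.025,55.5,None),('bottle',(367,256),.124,0,(246,207)),('jar',(567,234.5),.121,69.5,(312,287))]:
    P=onz(T,[cad(p)[0],cad((p[0]+r,p[1]))[0]],z)
    print(n,P[0],'diam',2*np.linalg.norm(P[1]-P[0]),'tri',tri(cad(p),sd(sp)) if sp else '')
print('tacks',onz(T,cad((500,87),(608,90),(604,172),(497,171)),.028))
C=onz(T,cad((42,65),(680,30),(700,358),(55,388)),.028);c=C.mean(0)
ex=(C[0]+C[1]-C[2]-C[3]);ex/=np.linalg.norm(ex);ey=np.cross([0,0,1],ex);print('caddy',c,np.degrees(np.arctan2(ex[1],ex[0])),np.linalg.norm(C-np.roll(C,-1,0),axis=1))
for y in(.082,0,-.082):print(' slot',c+ex*-.03+ey*y,c+ex*.028+ey*y)
C=onz(T,tr((500,45),(762,38),(777,515),(512,522)),.022);e=C[0]-C[3]+C[1]-C[2];print('tray',C.mean(0),np.degrees(np.arctan2(e[1],e[0])),np.linalg.norm(C-np.roll(C,-1,0),axis=1),C)
M=onz(T,cor((283,366),(397,453)),.03);print('mitre',M,M.mean(0),np.linalg.norm(M[0]-M[1]))
L=lambda a,b:np.cross(np.r_[a,1],np.r_[b,1])
E1=onz(T,cor((336,38),(400,455),(45,503),(400,455),(228,50),(272,366),(38,399),(275,366)),.03)[:,:2]
for a,b in((0,2),(4,6)):
    q=np.cross(L(E1[a],E1[a+1]),L(E1[b],E1[b+1]));print('cornerpt',q[:2]/q[2])
v=E1[0]-E1[1];w=E1[2]-E1[3];print('ang',np.degrees(np.arctan2(v[1],v[0])),np.degrees(np.arctan2(w[1],w[0])))
E
python3 m.py
```

```text
can [0.546  0.0815 0.166 ] diam 0.05199776783000155 tri [0.5465 0.0817 0.1638]
weight [0.6076 0.0839 0.04  ] diam 0.04943509521992329 tri 
tape [0.6073 0.0008 0.025 ] diam 0.049453958922938905 tri 
bottle [ 0.5481 -0.0005  0.124 ] diam 0.0 tri [ 0.5486 -0.0004  0.1195]
jar [ 0.556  -0.0814  0.121 ] diam 0.0562658070944787 tri [ 0.5563 -0.0815  0.1188]
tacks [[ 0.633  -0.0579  0.028 ]
 [ 0.631  -0.1059  0.028 ]
 [ 0.5941 -0.1034  0.028 ]
 [ 0.5952 -0.0559  0.028 ]]
caddy [0.5791 0.0013 0.028 ] 2.230551217070968 [0.2858 0.1469 0.2852 0.1449]
 slot [0.5459 0.082  0.028 ] [0.6039 0.0843 0.028 ]
 slot [0.5491 0.0001 0.028 ] [0.6071 0.0023 0.028 ]
 slot [ 0.5523 -0.0819  0.028 ] [ 0.6102 -0.0796  0.028 ]
tray [0.4476 0.3299 0.022 ] 2.0559875348070458 [0.1529 0.2662 0.1522 0.2696] [[0.5808 0.4111 0.022 ]
 [0.5822 0.2582 0.022 ]
 [0.3161 0.249  0.022 ]
 [0.3114 0.4011 0.022 ]]
mitre [[ 0.4538 -0.3191  0.03  ]
 [ 0.4145 -0.3693  0.03  ]] [ 0.4342 -0.3442  0.03  ] 0.06372129563210323
cornerpt [ 0.4136 -0.3706]
cornerpt [ 0.4537 -0.3142]
ang 6.773105184360096 96.42006208466769
```

The measurements are consistent: the diameters and sizes match, and triangulated heights are within a few mm. Slots are can (0.546, 0.0815), bottle (0.548, -0.0005), jar (0.556, -0.081), weight (0.6076, 0.084) and joint about (0.434, -0.343). I'll move above the can and turn to yaw 90, so the fingers close along world x.

>>> drive_tool(deltas=[[[-0.487, -0.366, 0], [0, 0, 70.59], 1], [[-0.487, -0.366, 0], [0, 0, 70.59], 1], [[-0.487, -0.366, 0], [0, 0, 70.59], 1], [[-0.487, -0.366, 0], [0, 0, 70.59], 1], [[-0.487, -0.366, 0], [0, 0, 70.59], 1], [[-0.487, -0.366, 0], [0, 0, 70.59], 1], [[-0.487, -0.366, 0], [0, 0, 70.59], 1], [[-0.487, -0.366, 0], [0, 0, 70.59], 1], [[-0.487, -0.366, 0], [0, 0, 70.59], 1], [[-0.487, -0.366, 0], [0, 0, 70.59], 1], [[-0.487, -0.366, 0], [0, 0, 70.59], 1], [[-0.487, -0.366, 0], [0, 0, 70.59], 1], [[-0.487, -0.366, 0], [0, 0, 70.59], 1], [[-0.487, -0.366, 0], [0, 0, 70.59], 1]], squeeze=40)

```text
time: 1.85
ee_pos: [0.5449, 0.0835, 0.2314]
orientation: [-180.0, -0.0, 90.1]
ft_force: [0.1, 0.5, 0.5]
finger_gap: 0.0851
grip_force: 0.0
```

>>> drive_tool(deltas=[[[0, 0, 0.04], [0, 0, 0], 1], [[0, 0, 0.08], [0, 0, 0], 1], [[0, 0, 0.1], [0, 0, 0], 1], [[0, 0, 0.106], [0, 0, 0], 1], [[0, 0, 0.106], [0, 0, 0], 1], [[0, 0, 0.106], [0, 0, 0], -1], [[0, 0, 0.106], [0, 0, 0], -1], [[0, 0, 0.106], [0, 0, 0], -1], [[0, 0, 0.106], [0, 0, 0], -1], [[0, 0, 0.106], [0, 0, 0], -1], [[0, 0, 0.106], [0, 0, 0], -1]], squeeze=40)

```text
time: 3.22
ee_pos: [0.5466, 0.0824, 0.1267]
orientation: [179.8, -0.0, 90.0]
ft_force: [0.6, 0.6, 6.3]
finger_gap: 0.0506
grip_force: 41.6
```

>>> drive_tool(deltas=[[[0, 0, -0.015], [0, 0, 0], -1], [[0, 0, -0.04], [0, 0, 0], -1], [[0, 0, -0.06], [0, 0, 0], -1], [[0.015, 0, -0.06], [0, 0, 0], -1], [[0.045, -0.002, -0.06], [0, 0, 0], -1], [[0.08, -0.003, -0.06], [0, 0, 0], -1], [[0.12, -0.004, -0.06], [0, 0, 0], -1], [[0.16, -0.005, -0.06], [0, 0, 0], -1], [[0.195, -0.006, -0.06], [0, 0, 0], -1], [[0.215, -0.007, -0.06], [0, 0, 0], -1], [[0.221, -0.007, -0.06], [0, 0, 0], -1], [[0.221, -0.007, -0.06], [0, 0, 0], -1], [[0.221, -0.007, -0.04], [0, 0, 0], -1], [[0.221, -0.007, -0.02], [0, 0, 0], -1], [[0.221, -0.007, -0.01], [0, 0, 0], -1], [[0.221, -0.007, -0.004], [0, 0, 0], -1], [[0.221, -0.007, -0.001], [0, 0, 0], -1], [[0.221, -0.007, 0.001], [0, 0, 0], -1], [[0.221, -0.007, 0.001], [0, 0, 0], -1]])

```text
time: 5.6
ee_pos: [0.5387, 0.3037, 0.1257]
orientation: [179.9, -0.0, 90.0]
ft_force: [-2.5, 0.2, 3.2]
finger_gap: 0.0502
grip_force: 42.2
```

>>> drive_tool(deltas=[[[0, 0, 0], [0, 0, 0], 0.6], [[0, 0, 0], [0, 0, 0], 1], [[0, 0, 0], [0, 0, 0], 1], [[0, 0, 0], [0, 0, 0], 1], [[0, 0, -0.02], [0, 0, 0], 1], [[0, 0, -0.06], [0, 0, 0], 1], [[0, 0, -0.107], [0, 0, 0], 1], [[-0.05, 0.003, -0.107], [0, 0, 0], 1], [[-0.11, 0.006, -0.107], [0, 0, 0], 1], [[-0.17, 0.008, -0.107], [0, 0, 0], 1], [[-0.23, 0.009, -0.107], [0, 0, 0], 1], [[-0.28, 0.0095, -0.107], [0, 0, 0], 1], [[-0.3035, 0.0095, -0.107], [0, 0, 0], 1], [[-0.3035, 0.0095, -0.107], [0, 0, 0], 1], [[-0.3035, 0.0095, -0.06], [0, 0, 0], 1], [[-0.3035, 0.0095, -0.01], [0, 0, 0], 1], [[-0.3035, 0.0095, 0.03], [0, 0, 0], 1], [[-0.3035, 0.0095, 0.05], [0, 0, 0], 1], [[-0.3035, 0.0095, 0.058], [0, 0, 0], 1], [[-0.3035, 0.0095, 0.058], [0, 0, 0], 1]])

```text
time: 8.1
ee_pos: [0.5482, 0.0006, 0.0668]
orientation: [180.0, -0.0, 90.0]
ft_force: [-0.6, 0.1, -0.1]
finger_gap: 0.0855
grip_force: 0.0
```

```bash
python3 - <<'E'
from station import arm, eyes
import cv2,numpy as np
a=eyes.camera('top')['image'];b=eyes.camera('side')['image']
cv2.imwrite('pics/p1.png',cv2.resize(np.vstack([a[100:320],b[60:280]]),None,fx=1.36,fy=1.36))
E
```

```text
(no output)
```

View pics/p1.png

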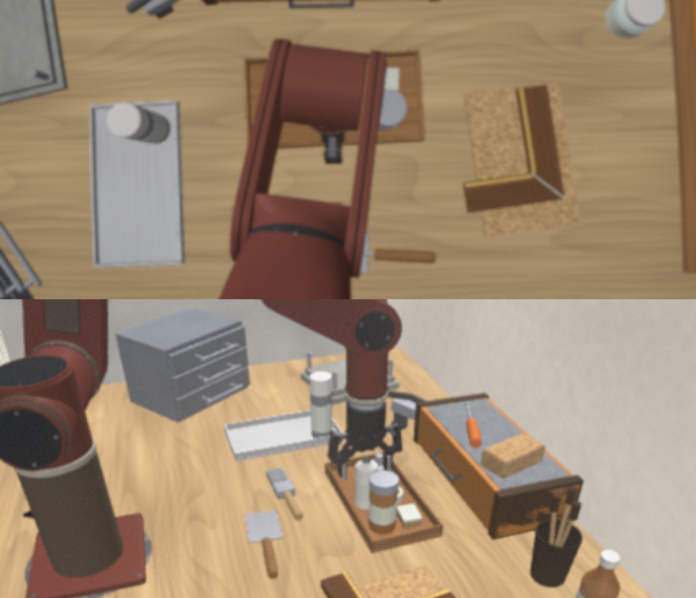

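The can stands upright at the far end of the tray (composite pixel about 137,122), and the open fingers straddle the bottle without touching its neighbours. Now I'll close on the bottle and carry it.

>>> drive_tool(deltas=[[[0, 0, 0], [0, 0, 0], -1], [[0, 0, 0], [0, 0, 0], -1], [[0, 0, 0], [0, 0, 0], -1], [[0, 0, 0], [0, 0, 0], -1], [[0, 0, 0], [0, 0, 0], -1], [[0, 0, 0], [0, 0, 0], -1], [[0, 0, -0.015], [0, 0, 0], -1], [[0, 0, -0.04], [0, 0, 0], -1], [[0, 0, -0.065], [0, 0, 0], -1], [[0.01, -0.01, -0.07], [0, 0, 0], -1], [[0.03, -0.035, -0.07], [0, 0, 0], -1], [[0.055, -0.065, -0.07], [0, 0, 0], -1], [[0.09, -0.088, -0.07], [0, 0, 0], -1], [[0.13, -0.1, -0.07], [0, 0, 0], -1], [[0.17, -0.102, -0.07], [0, 0, 0], -1], [[0.21, -0.102, -0.07], [0, 0, 0], -1], [[0.25, -0.102, -0.07], [0, 0, 0], -1], [[0.29, -0.102, -0.07], [0, 0, 0], -1], [[0.325, -0.102, -0.07], [0, 0, 0], -1], [[0.35, -0.102, -0.07], [0, 0, 0], -1]], squeeze=30)

```text
time: 10.7
ee_pos: [0.4437, 0.3511, 0.135]
orientation: [-179.9, 0.1, 90.1]
ft_force: [0.4, -0.4, -1.7]
finger_gap: 0.0432
grip_force: 30.8
```

>>> drive_tool(deltas=[[[0.01, 0, 0], [0, 0, 0], -1], [[0.0135, 0, 0.01], [0, 0, 0], -1], [[0.0135, 0, 0.03], [0, 0, 0], -1], [[0.0135, 0, 0.05], [0, 0, 0], -1], [[0.0135, 0, 0.06], [0, 0, 0], -1], [[0.0135, 0, 0.066], [0, 0, 0], -1], [[0.0135, 0, 0.069], [0, 0, 0], -1], [[0.0135, 0, 0.071], [0, 0, 0], -1], [[0.0135, 0, 0.071], [0, 0, 0], -1], [[0.0135, 0, 0.071], [0, 0, 0], 0.6], [[0.0135, 0, 0.071], [0, 0, 0], 1], [[0.0135, 0, 0.071], [0, 0, 0], 1], [[0.0135, 0, 0.071], [0, 0, 0], 1], [[0.0135, 0, 0.05], [0, 0, 0], 1], [[0.0135, 0, 0.01], [0, 0, 0], 1], [[0.0135, 0, -0.05], [0, 0, 0], 1], [[0.0135, 0, -0.095], [0, 0, 0], 1], [[0.0135, 0, -0.095], [0, 0, 0], 1]])

```text
time: 12.95
ee_pos: [0.4483, 0.3649, 0.2368]
orientation: [179.5, -0.3, 90.0]
ft_force: [1.1, -1.4, -0.1]
finger_gap: 0.0851
grip_force: 0.0
```

>>> drive_tool(deltas=[[[-0.05, 0.012, 0], [0, 0, 0], 1], [[-0.11, 0.027, 0], [0, 0, 0], 1], [[-0.17, 0.042, 0], [0, 0, 0], 1], [[-0.23, 0.057, 0], [0, 0, 0], 1], [[-0.29, 0.072, 0], [0, 0, 0], 1], [[-0.35, 0.087, 0], [0, 0, 0], 1], [[-0.41, 0.102, 0], [0, 0, 0], 1], [[-0.444, 0.11, 0], [0, 0, 0], 1], [[-0.444, 0.11, 0], [0, 0, 0], 1], [[-0.444, 0.11, 0.04], [0, 0, 0], 1], [[-0.444, 0.11, 0.09], [0, 0, 0], 1], [[-0.444, 0.11, 0.125], [0, 0, 0], 1], [[-0.444, 0.11, 0.139], [0, 0, 0], 1], [[-0.444, 0.11, 0.139], [0, 0, 0], 1], [[-0.444, 0.11, 0.139], [0, 0, 0], -1], [[-0.444, 0.11, 0.139], [0, 0, 0], -1], [[-0.444, 0.11, 0.139], [0, 0, 0], -1], [[-0.444, 0.11, 0.139], [0, 0, 0], -1], [[-0.444, 0.11, 0.139], [0, 0, 0], -1], [[-0.444, 0.11, 0.139], [0, 0, 0], -1]], squeeze=45)

```text
time: 15.45
ee_pos: [0.5575, -0.081, 0.0946]
orientation: [179.8, 0.1, 90.0]
ft_force: [0.0, -0.2, 6.6]
finger_gap: 0.0544
grip_force: 47.5
```

>>> drive_tool(deltas=[[[0, 0, -0.015], [0, 0, 0], -1], [[0, 0, -0.04], [0, 0, 0], -1], [[0, 0, -0.06], [0, 0, 0], -1], [[0.015, -0.015, -0.06], [0, 0, 0], -1], [[0.04, -0.04, -0.06], [0, 0, 0], -1], [[0.07, -0.07, -0.06], [0, 0, 0], -1], [[0.1, -0.1, -0.06], [0, 0, 0], -1], [[0.13, -0.13, -0.06], [0, 0, 0], -1], [[0.165, -0.155, -0.06], [0, 0, 0], -1], [[0.2, -0.175, -0.06], [0, 0, 0], -1], [[0.24, -0.19, -0.06], [0, 0, 0], -1], [[0.28, -0.197, -0.06], [0, 0, 0], -1], [[0.315, -0.197, -0.06], [0, 0, 0], -1], [[0.345, -0.197, -0.06], [0, 0, 0], -1], [[0.365, -0.197, -0.06], [0, 0, 0], -1], [[0.376, -0.197, -0.06], [0, 0, 0], -1], [[0.378, -0.197, -0.06], [0, 0, 0], -1], [[0.378, -0.197, -0.04], [0, 0, 0], -1], [[0.378, -0.197, -0.02], [0, 0, 0], -1], [[0.378, -0.197, -0.01], [0, 0, 0], -1]])

```text
time: 17.95
ee_pos: [0.3583, 0.2963, 0.1013]
orientation: [-179.9, 0.1, 89.9]
ft_force: [0.3, 0.3, -2.6]
finger_gap: 0.0547
grip_force: 48.5
```

>>> drive_tool(deltas=[[[0, 0, 0.004], [0, 0, 0], -1], [[0, 0, 0.008], [0, 0, 0], -1], [[0, 0, 0.01], [0, 0, 0], -1], [[0, 0, 0.011], [0, 0, 0], -1], [[0, 0, 0.011], [0, 0, 0], -1], [[0, 0, 0.011], [0, 0, 0], 0.6], [[0, 0, 0.011], [0, 0, 0], 1], [[0, 0, 0.011], [0, 0, 0], 1], [[0, 0, 0.011], [0, 0, 0], 1], [[0, 0, -0.01], [0, 0, 0], 1], [[0, 0, -0.05], [0, 0, 0], 1], [[0, 0, -0.1], [0, 0, 0], 1], [[0, 0, -0.129], [0, 0, 0], 1], [[0, 0, -0.129], [0, 0, 0], 1], [[0, 0, -0.129], [0, 0, 0], 1]])

```text
time: 19.82
ee_pos: [0.3584, 0.2971, 0.2302]
orientation: [-179.9, 0.0, 90.0]
ft_force: [0.1, -1.2, 0.6]
finger_gap: 0.0854
grip_force: 0.0
```

```bash
python3 - <<'E'
from station import arm, eyes
import cv2,numpy as np
print(arm.state()['ee_pos'])
a=eyes.camera('top')['image'];b=eyes.camera('side')['image']
cv2.imwrite('pics/p2.png',cv2.resize(np.vstack([a[100:320],b[60:280]]),None,fx=1.36,fy=1.36))
E
```

```text
[0.35839799 0.29712778 0.23023051]
```

View pics/p2.png

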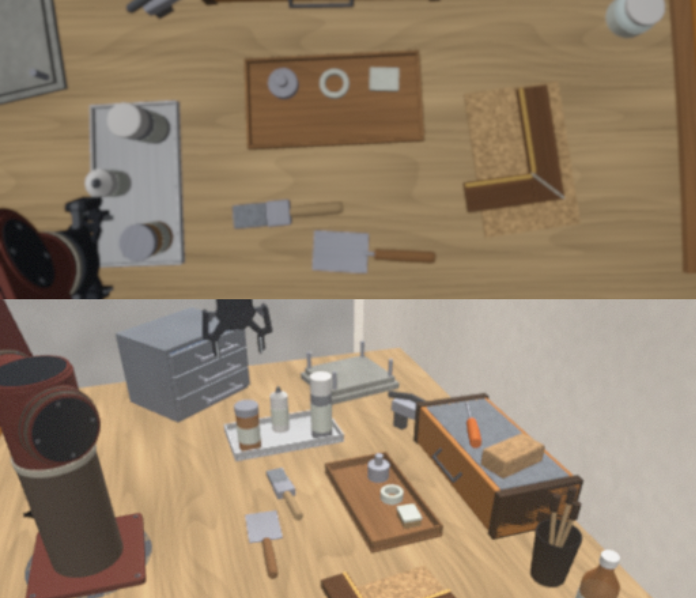

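All three stand upright in the tray: can (130,121), bottle (98,182) and jar (140,241) in the composite. The caddy's rear row is undisturbed. Next is the weight.

>>> drive_tool(deltas=[[[-0.03, 0.035, 0], [0, 0, 0], 1], [[-0.07, 0.08, 0], [0, 0, 0], 1], [[-0.11, 0.127, 0], [0, 0, 0], 1], [[-0.15, 0.174, 0], [0, 0, 0], 1], [[-0.19, 0.22, 0], [0, 0, 0], 1], [[-0.213, 0.2486, 0], [0, 0, 0], 1], [[-0.213, 0.2486, 0.03], [0, 0, 0], 1], [[-0.213, 0.2486, 0.08], [0, 0, 0], 0.6], [[-0.213, 0.2486, 0.13], [0, 0, 0], 0.4], [[-0.213, 0.2486, 0.165], [0, 0, 0], 0.3], [[-0.213, 0.2486, 0.18], [0, 0, 0], 0.3], [[-0.213, 0.2486, 0.186], [0, 0, 0], 0.3], [[-0.213, 0.2486, 0.186], [0, 0, 0], 0.3]], squeeze=60)

```text
time: 21.55
ee_pos: [0.6082, 0.0845, 0.0461]
orientation: [179.9, -0.0, 90.0]
ft_force: [-0.1, -0.1, 0.9]
finger_gap: 0.0557
grip_force: 0.0
```

```bash
python3 - <<'E'
from station import arm, eyes
import cv2,numpy as np
print(arm.state()['ee_pos'])
a=eyes.camera('wrist')['image'];b=eyes.camera('side')['image']
cv2.imwrite('pics/p3.png',np.hstack([cv2.resize(a,(480,360)),cv2.resize(b[130:240,220:330],(320,320),interpolation=2)[:,:,:] if 0 else cv2.copyMakeBorder(cv2.resize(b[130:240,220:330],(320,320)),0,40,0,0,0)]))
E
```

```text
[0.60819724 0.08445122 0.04609795]
```

View pics/p3.png

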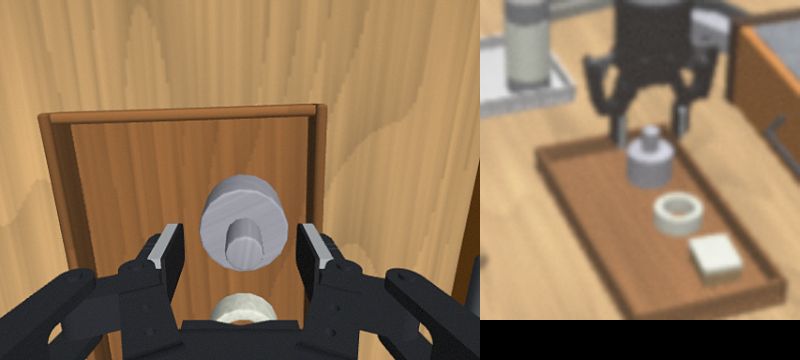

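The knob sits midway between the pads (about (244,253) in the wrist view). I'll cross-check its position through the wrist calibration.

```bash
python3 - <<'E'
from station import arm, eyes
import numpy as np,cv2
from scipy.spatial.transform import Rotation as Ro
s=arm.state();c=eyes.camera('wrist');R=Ro.from_euler('xyz',s['orientation'],degrees=True).as_matrix();p=s['ee_pos']
def on(px,z):
    u=np.r_[cv2.undistortPoints(np.array([[px]],float),c['mtx'],np.array(c['D'])).ravel(),1]
    X=np.array(c['tool_from_camera']);o=R@X[:3,3]+p;d=R@X[:3,:3]@u;return o+d*(z-o[2])/d[2]
k=512/480
print('knob top',on((244*k,253*k),.064),'disc far edge',on((243*k,187*k),.040),'disc near',on((243*k,270*k),.04))
print(on((202*k,222*k),.04),on((287*k,225*k),.04))
E
```

```text
knob top [0.61034602 0.08563015 0.064     ] disc far edge [0.6101439 0.1098268 0.04     ] disc near [0.61026778 0.06250607 0.04      ]
[0.58871419 0.09077803 0.04      ] [0.63332932 0.08902934 0.04      ]
```

>>> drive_tool(deltas=[[[0, 0, 0], [0, 0, 0], -1], [[0, 0, 0], [0, 0, 0], -1], [[0, 0, 0], [0, 0, 0], -1], [[0, 0, 0], [0, 0, 0], -1], [[0, 0, 0], [0, 0, 0], -1], [[0, 0, 0], [0, 0, 0], -1], [[0, 0, 0], [0, 0, 0], -1], [[0, 0, -0.01], [0, 0, 0], -1], [[0, 0, -0.03], [0, 0, 0], -1], [[0, 0, -0.06], [0, 0, 0], -1], [[0, 0, -0.08], [0, 0, 0], -1], [[0, 0, -0.08], [0, 0, 0], -1]], squeeze=60)

```text
time: 23.2
ee_pos: [0.6089, 0.0845, 0.1278]
orientation: [179.8, -0.0, 90.0]
ft_force: [0.7, -0.5, -4.5]
finger_gap: 0.0156
grip_force: 59.0
```

>>> drive_tool(deltas=[[[-0.02, -0.008, 0], [0, 0, 0], -1], [[-0.05, -0.02, 0], [0, 0, 0], -1], [[-0.09, -0.036, 0], [0, 0, 0], -1], [[-0.13, -0.053, 0], [0, 0, 0], -1], [[-0.17, -0.069, 0], [0, 0, 0], -1], [[-0.21, -0.085, 0], [0, 0, 0], -1], [[-0.25, -0.101, 0], [0, 0, 0], -1], [[-0.29, -0.117, 0], [0, 0, 0], -1], [[-0.33, -0.134, 0], [0, 0, 0], -1], [[-0.37, -0.15, 0], [0, 0, 0], -1], [[-0.4, -0.162, 0], [0, 0, 0], -1], [[-0.42, -0.17, 0], [0, 0, 0], -1], [[-0.428, -0.173, 0], [0, 0, 0], -1], [[-0.428, -0.173, 0], [0, 0, 0], -1], [[-0.428, -0.173, 0], [0, 0, 0], -1]])

```text
time: 25.08
ee_pos: [0.4348, -0.3425, 0.1251]
orientation: [-180.0, -0.0, 90.1]
ft_force: [0.9, 0.6, -4.9]
finger_gap: 0.0158
grip_force: 59.0
```

```bash
python3 - <<'E'
from station import arm, eyes
import cv2,numpy as np
s=arm.state();print(s['ee_pos'],s['orientation'])
a=eyes.camera('wrist')['image'];b=eyes.camera('side')['image']
cv2.imwrite('pics/p4.png',np.hstack([cv2.resize(a,(480,360)),cv2.resize(b[214:334,205:312],(321,360))]))
E
```

```text
[ 0.43481879 -0.34253052  0.12509011] [-1.79990349e+02 -4.22096419e-02  9.00575183e+01]
```

View pics/p4.png

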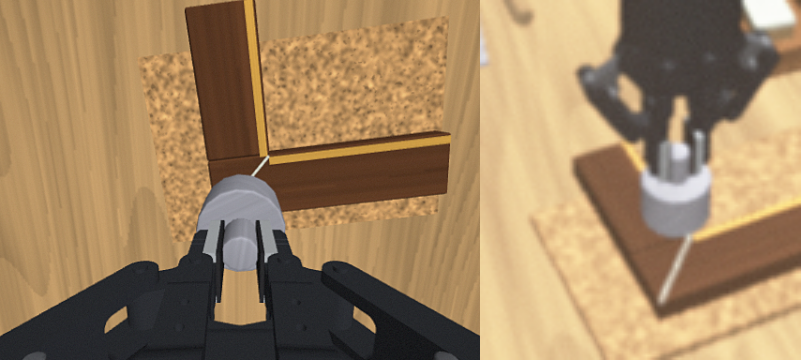

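The wrist view shows the inner mitre end at (269,155) and the moulding's outer edge running (187,10)–(208,160). I'll cast both onto z=0.03 as a check.

```bash
python3 - <<'E'
from station import arm, eyes
import numpy as np,cv2
from scipy.spatial.transform import Rotation as Ro
s=arm.state();c=eyes.camera('wrist');R=Ro.from_euler('xyz',s['orientation'],degrees=True).as_matrix();p=s['ee_pos']
def on(px,z):
    u=np.r_[cv2.undistortPoints(np.array([px],float)[None],c['mtx'],np.array(c['D'])).ravel(),1]
    X=np.array(c['tool_from_camera']);o=R@X[:3,3]+p;d=R@X[:3,:3]@u;return (o+d*(z-o[2])/d[2])[:2]
k=512/480;f=lambda *q:on(np.array(q)*k,.03)
print('inner',f(269,155),'left edge',f(187,10),f(208,160),'gold left edge', f(244,3),f(258,156),'y-mould inner far end',f(450,134),'right moulding outer',f(286,210),f(446,193))
a=np.radians(6.6);print('joint from inner',f(267,157)-.025*np.array([np.cos(a)-np.sin(a),np.cos(a)+np.sin(a)]))
# outer corner from lines
L=lambda a,b:np.cross(np.r_[a,1],np.r_[b,1]);q=np.cross(L(f(187,10),f(208,160)),L(f(286,210),f(446,193)));q=q[:2]/q[2];print('outer',q,'joint',q+.025*np.array([np.cos(a)-np.sin(a),np.cos(a)+np.sin(a)]))
print('knob top',on(np.array([240,253])*k,p[2]+.019), 'disc far',on(np.array([240,176])*k,p[2]-.005))
E
```

```text
inner [ 0.45748035 -0.31628052] left edge [ 0.39780403 -0.21484689] [ 0.40945001 -0.32032586] gold left edge [ 0.43730755 -0.21046386] [ 0.44885343 -0.31708325] y-mould inner far end [ 0.59538204 -0.30005709] right moulding outer [ 0.4727261  -0.36214785] [ 0.60089161 -0.34726472]
joint from inner [ 0.43398862 -0.34558013]
outer [ 0.41481015 -0.3688733 ] joint [ 0.43677104 -0.34116555]
knob top [ 0.43465712 -0.34037357] disc far [ 0.43463176 -0.31100383]
```

>>> drive_tool(deltas=[[[-0.001, 0, 0.015], [0, 0, 0], -1], [[-0.001, 0, 0.035], [0, 0, 0], -1], [[-0.001, 0, 0.045], [0, 0, 0], -1], [[-0.001, 0, 0.05], [0, 0, 0], -1], [[-0.001, 0, 0.052], [0, 0, 0], -1], [[-0.001, 0, 0.053], [0, 0, 0], -1], [[-0.001, 0, 0.054], [0, 0, 0], -1], [[-0.001, 0, 0.055], [0, 0, 0], -1], [[-0.001, 0, 0.055], [0, 0, 0], -1]])

```text
time: 26.35
ee_pos: [0.4345, -0.3446, 0.0704]
orientation: [180.0, 0.0, 90.0]
ft_force: [-0.4, -0.2, -3.4]
finger_gap: 0.0157
grip_force: 59.1
```

>>> drive_tool(deltas=[[[0, 0, 0.0005], [0, 0, 0], -1], [[0, 0, 0.001], [0, 0, 0], -1], [[0, 0, 0.001], [0, 0, 0], -1]])

```text
time: 26.72
ee_pos: [0.4348, -0.3449, 0.07]
orientation: [180.0, 0.0, 90.0]
ft_force: [-0.6, 1.4, 2.1]
finger_gap: 0.0155
grip_force: 59.7
```

>>> drive_tool(deltas=[[[0, 0, 0], [0, 0, 0], -0.5], [[0, 0, 0], [0, 0, 0], 0], [[0, 0, 0], [0, 0, 0], 0.3], [[0, 0, 0], [0, 0, 0], 0.3], [[0, 0, 0], [0, 0, 0], 0.3], [[0, 0, -0.01], [0, 0, 0], 0.3], [[0, 0, -0.04], [0, 0, 0], 0.4], [[0, 0, -0.09], [0, 0, 0], 1], [[0, 0, -0.14], [0, 0, 0], 1], [[0, 0, -0.162], [0, 0, 0], 1], [[0.05, -0.005, -0.162], [0, 0, 0], 1], [[0.11, -0.013, -0.162], [0, 0, 0], 1], [[0.17, -0.02, -0.162], [0, 0, 0], 1], [[0.23, -0.027, -0.162], [0, 0, 0], 1], [[0.29, -0.034, -0.162], [0, 0, 0], 1], [[0.35, -0.041, -0.162], [0, 0, 0], 1], [[0.41, -0.048, -0.162], [0, 0, 0], 1], [[0.47, -0.055, -0.162], [0, 0, 0], 1], [[0.53, -0.062, -0.162], [0, 0, 0], 1], [[0.59, -0.069, -0.162], [0, 0, 0], 1]])

```text
time: 29.22
ee_pos: [0.3651, 0.2475, 0.2325]
orientation: [179.9, -0.0, 90.0]
ft_force: [1.2, -0.5, -0.1]
finger_gap: 0.0856
grip_force: 0.0
```

```bash
python3 - <<'E'
from station import arm, eyes
import cv2,numpy as np,pickle
s=arm.state();print(s['ee_pos'],s['orientation'])
c=eyes.camera('top');a=c['image'];pickle.dump(c,open('t2.pkl','wb'));b=eyes.camera('side')['image']
cv2.imwrite('pics/p5.png',np.hstack([cv2.resize(a[155:275,335:430],(475,600),interpolation=2),cv2.resize(b[140:340,210:320],(325,600))]))
E
```

```text
[0.36514683 0.24751388 0.23252178] [ 1.79868352e+02 -4.16172862e-02  9.00120882e+01]
```

View pics/p5.png

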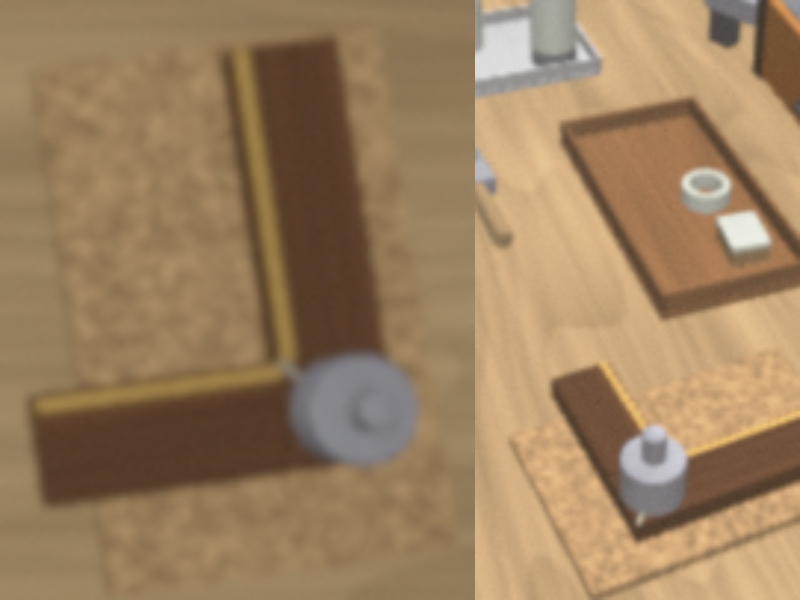

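```bash
python3 - <<'E'
from h import *
c=pickle.load(open('t2.pkl','rb'));f=lambda p:(np.array(p,float)+.5)/5-.5+[335,155]
print(onz(c,[f((358.5,409))],.064),onz(c,[f((376,411))],.088), onz(c,[f((340,409.5))],.03))
E
```

```text
[[ 0.43458193 -0.3422708   0.064     ]] [[ 0.43383234 -0.34250817  0.088     ]] [[ 0.43419536 -0.34414218  0.03      ]]
```

The weight stands within about 2 mm of the joint, upright and released; the top view puts its disc centre at (0.4346,-0.342). The containers go back next, starting with the jar.

>>> drive_tool(deltas=[[[0.03, -0.004, 0], [0, 0, 0], 1], [[0.052, -0.0066, 0], [0, 0, 0], 1], [[0.052, -0.0066, 0], [0, 0, 0], 1], [[0.052, -0.0066, 0.04], [0, 0, 0], 1], [[0.052, -0.0066, 0.09], [0, 0, 0], 1], [[0.052, -0.0066, 0.125], [0, 0, 0], 1], [[0.052, -0.0066, 0.14], [0, 0, 0], 1], [[0.052, -0.0066, 0.14], [0, 0, 0], 1], [[0.052, -0.0066, 0.14], [0, 0, 0], -1], [[0.052, -0.0066, 0.14], [0, 0, 0], -1], [[0.052, -0.0066, 0.14], [0, 0, 0], -1], [[0.052, -0.0066, 0.14], [0, 0, 0], -1], [[0.052, -0.0066, 0.14], [0, 0, 0], -1], [[0.052, -0.0066, 0.14], [0, 0, 0], -1], [[0.052, -0.0066, 0.125], [0, 0, 0], -1], [[0.052, -0.0066, 0.1], [0, 0, 0], -1], [[0.052, -0.0066, 0.079], [0, 0, 0], -1], [[0.052, -0.0066, 0.079], [0, 0, 0], -1]], squeeze=45)

```text
time: 31.58
ee_pos: [0.3602, 0.2982, 0.1547]
orientation: [179.8, -0.1, 90.0]
ft_force: [-0.0, -0.1, -2.6]
finger_gap: 0.0543
grip_force: 48.5
```

>>> drive_tool(deltas=[[[-0.015, 0, 0], [0, 0, 0], -1], [[-0.045, 0.003, 0], [0, 0, 0], -1], [[-0.08, 0.015, 0], [0, 0, 0], -1], [[-0.12, 0.03, 0], [0, 0, 0], -1], [[-0.16, 0.05, 0], [0, 0, 0], -1], [[-0.2, 0.07, 0], [0, 0, 0], -1], [[-0.24, 0.095, 0], [0, 0, 0], -1], [[-0.275, 0.12, 0], [0, 0, 0], -1], [[-0.31, 0.145, 0], [0, 0, 0], -1], [[-0.34, 0.168, 0], [0, 0, 0], -1], [[-0.363, 0.185, 0], [0, 0, 0], -1], [[-0.375, 0.194, 0], [0, 0, 0], -1], [[-0.378, 0.197, 0], [0, 0, 0], -1], [[-0.378, 0.197, 0.015], [0, 0, 0], -1], [[-0.378, 0.197, 0.035], [0, 0, 0], -1], [[-0.378, 0.197, 0.048], [0, 0, 0], -1], [[-0.378, 0.197, 0.055], [0, 0, 0], -1], [[-0.378, 0.197, 0.058], [0, 0, 0], -1], [[-0.378, 0.197, 0.06], [0, 0, 0], -1], [[-0.378, 0.197, 0.06], [0, 0, 0], -1]])

```text
time: 34.08
ee_pos: [0.5557, -0.0804, 0.0944]
orientation: [-179.9, -0.0, 90.0]
ft_force: [-7.5, 2.6, 10.0]
finger_gap: 0.0549
grip_force: 49.6
```

>>> drive_tool(deltas=[[[0, 0, 0], [0, 0, 0], 0.6], [[0, 0, 0], [0, 0, 0], 1], [[0, 0, 0], [0, 0, 0], 1], [[0, 0, 0], [0, 0, 0], 1], [[0, 0, -0.03], [0, 0, 0], 1], [[0, 0, -0.085], [0, 0, 0], 1], [[0, 0, -0.139], [0, 0, 0], 1], [[0.06, -0.015, -0.139], [0, 0, 0], 1], [[0.12, -0.03, -0.139], [0, 0, 0], 1], [[0.18, -0.045, -0.139], [0, 0, 0], 1], [[0.24, -0.06, -0.139], [0, 0, 0], 1], [[0.3, -0.075, -0.139], [0, 0, 0], 1], [[0.36, -0.09, -0.139], [0, 0, 0], 1], [[0.41, -0.102, -0.139], [0, 0, 0], 1], [[0.444, -0.11, -0.139], [0, 0, 0], 1], [[0.444, -0.11, -0.139], [0, 0, 0], 1], [[0.444, -0.11, -0.09], [0, 0, 0], 1], [[0.444, -0.11, -0.04], [0, 0, 0], 1], [[0.444, -0.11, 0.01], [0, 0, 0], 1], [[0.444, -0.11, 0.027], [0, 0, 0], 1]])

```text
time: 36.58
ee_pos: [0.444, 0.361, 0.0618]
orientation: [-179.7, 0.2, 89.9]
ft_force: [0.2, -0.5, 0.7]
finger_gap: 0.0854
grip_force: 0.0
```

>>> drive_tool(deltas=[[[0, 0, 0], [0, 0, 0], 1], [[0, 0, 0], [0, 0, 0], -1], [[0, 0, 0], [0, 0, 0], -1], [[0, 0, 0], [0, 0, 0], -1], [[0, 0, 0], [0, 0, 0], -1], [[0, 0, 0], [0, 0, 0], -1], [[0, 0, 0], [0, 0, 0], -1], [[0, 0, -0.015], [0, 0, 0], -1], [[0, 0, -0.04], [0, 0, 0], -1], [[0, 0, -0.065], [0, 0, 0], -1], [[0, 0, -0.071], [0, 0, 0], -1], [[0, 0, -0.071], [0, 0, 0], -1]], squeeze=30)

```text
time: 38.08
ee_pos: [0.4459, 0.3635, 0.1365]
orientation: [180.0, -0.0, 90.0]
ft_force: [0.2, -0.2, -2.3]
finger_gap: 0.0435
grip_force: 30.7
```

>>> drive_tool(deltas=[[[-0.015, 0, 0], [0, 0, 0], -1], [[-0.045, 0, 0], [0, 0, 0], -1], [[-0.085, 0, 0], [0, 0, 0], -1], [[-0.125, 0, 0], [0, 0, 0], -1], [[-0.165, 0, 0], [0, 0, 0], -1], [[-0.205, 0.004, 0], [0, 0, 0], -1], [[-0.245, 0.015, 0], [0, 0, 0], -1], [[-0.28, 0.035, 0], [0, 0, 0], -1], [[-0.31, 0.058, 0], [0, 0, 0], -1], [[-0.337, 0.08, 0], [0, 0, 0], -1], [[-0.355, 0.095, 0], [0, 0, 0], -1], [[-0.3635, 0.102, 0], [0, 0, 0], -1], [[-0.3635, 0.102, 0], [0, 0, 0], -1], [[-0.3635, 0.102, 0.02], [0, 0, 0], -1], [[-0.3635, 0.102, 0.04], [0, 0, 0], -1], [[-0.3635, 0.102, 0.055], [0, 0, 0], -1], [[-0.3635, 0.102, 0.065], [0, 0, 0], -1], [[-0.3635, 0.102, 0.068], [0, 0, 0], -1], [[-0.3635, 0.102, 0.07], [0, 0, 0], -1], [[-0.3635, 0.102, 0.07], [0, 0, 0], -1]])

```text
time: 40.58
ee_pos: [0.5483, 0.0001, 0.0679]
orientation: [180.0, -0.0, 90.0]
ft_force: [-3.1, 1.2, 6.7]
finger_gap: 0.0435
grip_force: 29.5
```

>>> drive_tool(deltas=[[[0, 0, 0], [0, 0, 0], 0.6], [[0, 0, 0], [0, 0, 0], 1], [[0, 0, 0], [0, 0, 0], 1], [[0, 0, 0], [0, 0, 0], 1], [[0, 0, -0.03], [0, 0, 0], 1], [[0, 0, -0.085], [0, 0, 0], 1], [[0, 0, -0.14], [0, 0, 0], 1], [[0, 0, -0.165], [0, 0, 0], 1], [[0.06, -0.002, -0.165], [0, 0, 0], 1], [[0.12, -0.004, -0.165], [0, 0, 0], 1], [[0.18, -0.006, -0.165], [0, 0, 0], 1], [[0.24, -0.008, -0.165], [0, 0, 0], 1], [[0.285, -0.0095, -0.165], [0, 0, 0], 1], [[0.3035, -0.0095, -0.165], [0, 0, 0], 1], [[0.3035, -0.0095, -0.165], [0, 0, 0], 1], [[0.3035, -0.0095, -0.165], [0, 0, 0], 1], [[0.3035, -0.0095, -0.12], [0, 0, 0], 1], [[0.3035, -0.0095, -0.08], [0, 0, 0], 1], [[0.3035, -0.0095, -0.058], [0, 0, 0], 1], [[0.3035, -0.0095, -0.058], [0, 0, 0], 1]])

```text
time: 43.08
ee_pos: [0.5373, 0.3011, 0.1221]
orientation: [-179.8, 0.1, 89.9]
ft_force: [0.1, -0.0, -0.1]
finger_gap: 0.0857
grip_force: 0.0
```

>>> drive_tool(deltas=[[[0, 0, 0], [0, 0, 0], -1], [[0, 0, 0], [0, 0, 0], -1], [[0, 0, 0], [0, 0, 0], -1], [[0, 0, 0], [0, 0, 0], -1], [[0, 0, 0], [0, 0, 0], -1], [[0, 0, 0], [0, 0, 0], -1], [[0, 0, -0.015], [0, 0, 0], -1], [[0, 0, -0.04], [0, 0, 0], -1], [[0, 0, -0.061], [0, 0, 0], -1], [[0, 0, -0.061], [0, 0, 0], -1]], squeeze=40)

```text
time: 44.32
ee_pos: [0.5397, 0.3041, 0.188]
orientation: [179.8, -0.1, 90.0]
ft_force: [-0.8, 0.1, -2.8]
finger_gap: 0.0499
grip_force: 42.4
```

>>> drive_tool(deltas=[[[-0.015, 0, 0], [0, 0, 0], -1], [[-0.045, 0.002, 0], [0, 0, 0], -1], [[-0.08, 0.003, 0], [0, 0, 0], -1], [[-0.12, 0.004, 0], [0, 0, 0], -1], [[-0.16, 0.005, 0], [0, 0, 0], -1], [[-0.195, 0.006, 0], [0, 0, 0], -1], [[-0.215, 0.007, 0], [0, 0, 0], -1], [[-0.221, 0.007, 0], [0, 0, 0], -1], [[-0.221, 0.007, 0], [0, 0, 0], -1], [[-0.221, 0.007, 0.02], [0, 0, 0], -1], [[-0.221, 0.007, 0.04], [0, 0, 0], -1], [[-0.221, 0.007, 0.05], [0, 0, 0], -1], [[-0.221, 0.007, 0.056], [0, 0, 0], -1], [[-0.221, 0.007, 0.058], [0, 0, 0], -1], [[-0.221, 0.007, 0.06], [0, 0, 0], -1], [[-0.221, 0.007, 0.06], [0, 0, 0], -1]])

```text
time: 46.32
ee_pos: [0.5458, 0.0826, 0.1274]
orientation: [180.0, -0.0, 90.0]
ft_force: [-3.7, 0.5, 6.4]
finger_gap: 0.0499
grip_force: 43.0
```

>>> drive_tool(deltas=[[[0, 0, 0], [0, 0, 0], 0.6], [[0, 0, 0], [0, 0, 0], 1], [[0, 0, 0], [0, 0, 0], 1], [[0, 0, 0], [0, 0, 0], 1], [[0, 0, -0.02], [0, 0, 0], 1], [[0, 0, -0.06], [0, 0, 0], 1], [[0, 0, -0.12], [0, 0, 0], 1], [[0.05, -0.03, -0.12], [0, 0, 0], 1], [[0.1, -0.06, -0.12], [0, 0, 0], 1], [[0.16, -0.09, -0.12], [0, 0, 0], 1], [[0.22, -0.1, -0.12], [0, 0, 0], 1], [[0.28, -0.1, -0.12], [0, 0, 0], 1], [[0.28, -0.1, -0.12], [0, 0, 0], 1], [[0.28, -0.1, -0.12], [0, 0, 0], 1], [[0.28, -0.1, -0.12], [0, 0, 0], 1]])

```text
time: 48.2
ee_pos: [0.4458, 0.3612, 0.2453]
orientation: [-180.0, 0.0, 89.9]
ft_force: [0.8, 0.7, 0.2]
finger_gap: 0.0851
grip_force: 0.0
```

```bash
python3 - <<'E'
from station import arm, eyes
import cv2,numpy as np,pickle
c=eyes.camera('top');a=c['image'];pickle.dump(c,open('t3.pkl','wb'));b=eyes.camera('side')['image']
t0=pickle.load(open('start.pkl','rb'))['top']['image']
g=lambda i:cv2.resize(i[132:217,172:322],(525,298),interpolation=2)
cv2.imwrite('pics/p6.png',np.hstack([np.vstack([g(a),g(t0)]),cv2.resize(b[140:340,210:300],(268,596))]))
# shift of each piece between start and now by phase correlation
for n,x,y in(('can',202,182),('bottle',245,183),('jar',285,179),('tape',245,161),('tacks',282,158)):
    w=lambda i:np.float32(cv2.cvtColor(i[y-18:y+18,x-18:x+18],6)); print(n,cv2.phaseCorrelate(w(t0),w(a),cv2.createHanningWindow((36,36),5)))
E
```

```text
can ((-0.14722368044956724, 0.2530537155346657), 0.8587470382084081)
bottle ((0.1600677509362427, 1.0300279301934516), 1.005290303701236)
jar ((-0.013151141473585426, 0.2665375688042815), 0.9139951997333102)
tape ((-0.09545397367883623, 0.2517685499627049), 0.9362785985440384)
tacks ((-0.003716813977824529, 0.08507966269977985), 0.8849397654886599)
```

View pics/p6.png

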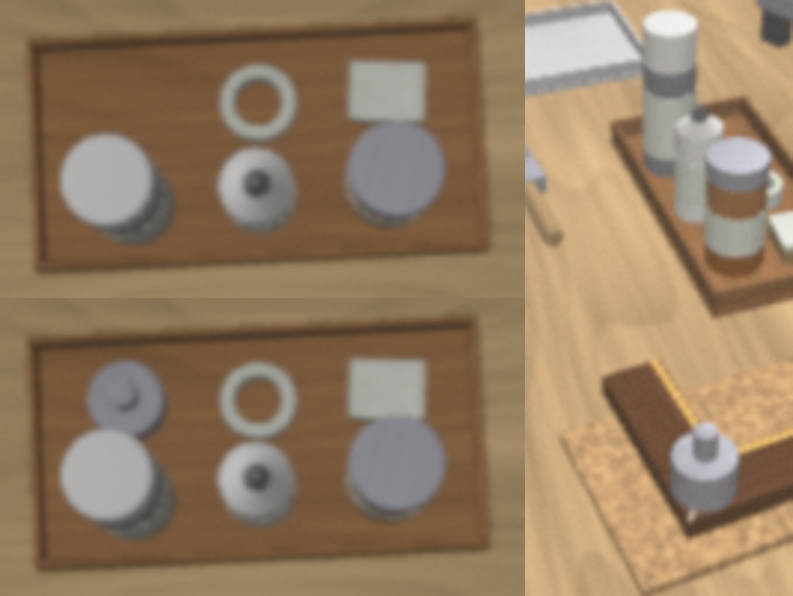

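The before and after crops match. Each container has moved by at most about 1 px (2 mm), the tape and tacks are undisturbed, and the weight stands on the joint. I'm handing in the job.

```bash
python3 -c "
from station import arm
print(arm.sign_off())"
```

```text
the job is handed in; nothing more can be done
None
```

The job is handed in (the result was not reported back): the weight stands upright within about 2 mm of the mitre joint, and the can, bottle and jar are back upright in the caddy within about 2 mm of their starting spots, with the tape and tacks unmoved.

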